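# Sniff the cover joint of a shielded chuck box, then probe through its port

### The job

Take the straight-stemmed field probe out of its rack and, with the stem upright and its tip about 5 mm above the joint, follow the cover joint on the robot's side of the shielded chuck box slowly (about 3 cm/s) from the end beside the coax sockets to the other end. Then lower the stem through the open viewing port in the cover until its tip is about 40 mm below the mouth of the port, and finish holding it there, upright, centred in the bore and still. Neither the probe nor the gripper may touch the box at any time, and everything else stays where it is.

Things in the scene. Friction and masses are not known exactly. Their poses are not given: they have to be found in the camera images.
- probe: Straight-stemmed field probe, 0.06 to 0.1 kg: black handle 20 mm (its x) by 24 mm (its y), 90 mm tall, brass nub 5 mm tall on top; below it a plain steel stem 8 mm thick, 80 mm long. Origin: centre of the handle's flat underside, z up. At the start it hangs in a rack slot, its underside resting on the rack's top plate, its x within 0.05 rad of the rack's x. Grip the 20 mm sides near the top.
- probe_tip (a point): Lower end of the straight probe's stem, on its axis, 80 mm below the probe's origin; axes as the probe's.
- loop_probe: Bystander in another slot of the rack: same handle and origin, but its stem ends in a 26 mm copper ring.
- ball_probe: Bystander in another slot of the rack: same handle and origin, but its stem ends in an 18 mm brass ball.
- rack: Fixed rack, base 75 by 250 mm, two end posts, top plate 8 mm thick with its upper side 100 mm above the table. Origin: centre of underside; y along its length. Three slots 11 mm wide at y = -70, 0, 70 mm, open to its -x (robot) side; stems at x = 0, slot ends 3 mm behind the stem. Three probes with equal handles, in any order. Handle tops stand 195 mm above the table.
- box: Fixed aluminium box, 170 (x) by 210 mm (y). Origin: centre of underside; z up, -x to the robot; three brass coax sockets stick out 20 mm past the +y side. Flange top 75 mm above the table; on it a grey cover plate 140 by 180 mm, top at 79 mm, screw heads 2 mm proud; at its centre a steel neck 40 mm across, 16 mm tall, the viewing port. Hollow; the chuck inside tops out at 30 mm above the table.
- port (a point): Centre of the port's mouth, on the bore axis, level with the neck's upper rim, 95 mm above the table; axes as the box's. The bore is 22 mm in diameter and 20 mm long, then opens into the box.
- joint_start (a point): The socket end of the joint to follow: on the edge of the cover plate (x = -70 mm of the box, where a dark gasket line shows between cover and flange), at y = 80 mm of the box, level with the cover's top, 79 mm above the table; axes as the box's.
- joint_end (a point): The other end of the same straight joint, at y = -80 mm of the box, level with the cover's top; axes as the box's. The joint runs straight from joint_start to joint_end, 160 mm.
- plug: Bystander: the port's steel plug, 40 mm in diameter and 22 mm tall with a knob, laid on the cover beside the port, on the half away from the robot and from the sockets. Origin: centre of its underside.
- objective: Bystander: a standing microscope objective, 32 mm in diameter, 42 mm tall, on the table beyond the gap between rack and box. Origin: centre of its underside.
- tweezers: Bystander: steel tweezers, 128 mm long, 6 mm high, lying on the table, pointing away from the robot, between rack and box. Origin: mid-length, underside.
- driver: Bystander: a screwdriver 150 mm long lying on the table to the left of the rack. Origin: mid-length, underside.
- carrier: Bystander: a closed white wafer carrier, 116 mm in diameter, 22 mm tall, on the table to the right of the robot. Origin: centre of its underside.

How it is judged (in metres and radians):
On the way, in this order (a step that is already met when the one before it is completed fails the run):
1. the straight probe is held by the gripper, clear of the rack (contact force between the fingers and probe above 1 N and contact force between probe and rack below 0.05 N and height (world z) of probe_tip above 0.06 m), for 0.2 s.
2. its tip is over the joint at the socket end (within 10 mm sideways, less than 15 mm above the cover, upright within 15 degrees) (x of probe_tip in the frame of joint_start between -0.01 and 0.01 m and z of probe_tip in the frame of joint_start between -0.003 and 0.015 m and y of probe_tip in the frame of joint_start between -0.02 and 0.015 m and angle between probe's own z axis and vertical below 0.26 rad), for 0.2 s.
3. the tip passes over the first quarter of the joint (within 10 mm sideways, less than 15 mm above the cover, upright within 15 degrees) (x of probe_tip in the frame of joint_start between -0.01 and 0.01 m and z of probe_tip in the frame of joint_start between -0.003 and 0.015 m and y of probe_tip in the frame of joint_start between -0.05 and -0.02 m and angle between probe's own z axis and vertical below 0.26 rad), for 0.2 s.
4. the tip passes over the second quarter of the joint (within 10 mm sideways, less than 15 mm above the cover, upright within 15 degrees) (x of probe_tip in the frame of joint_start between -0.01 and 0.01 m and z of probe_tip in the frame of joint_start between -0.003 and 0.015 m and y of probe_tip in the frame of joint_start between -0.08 and -0.05 m and angle between probe's own z axis and vertical below 0.26 rad), for 0.2 s.
5. the tip passes over the third quarter of the joint (within 10 mm sideways, less than 15 mm above the cover, upright within 15 degrees) (x of probe_tip in the frame of joint_start between -0.01 and 0.01 m and z of probe_tip in the frame of joint_start between -0.003 and 0.015 m and y of probe_tip in the frame of joint_start between -0.11 and -0.08 m and angle between probe's own z axis and vertical below 0.26 rad), for 0.2 s.
6. the tip passes over the last quarter of the joint (within 10 mm sideways, less than 15 mm above the cover, upright within 15 degrees) (x of probe_tip in the frame of joint_start between -0.01 and 0.01 m and z of probe_tip in the frame of joint_start between -0.003 and 0.015 m and y of probe_tip in the frame of joint_start between -0.14 and -0.11 m and angle between probe's own z axis and vertical below 0.26 rad), for 0.2 s.
7. the tip has reached the other end of the joint (x of probe_tip in the frame of joint_start between -0.01 and 0.01 m and z of probe_tip in the frame of joint_start between -0.003 and 0.015 m and y of probe_tip in the frame of joint_start between -0.175 and -0.14 m and angle between probe's own z axis and vertical below 0.26 rad), for 0.2 s.
At the end, for the whole second after the job is handed in: The gripper holds the straight probe still (below 10 mm/s), upright within 4 degrees, its tip 30 to 50 mm below the mouth of the port and within 4 mm of the bore axis, not touching the box; the bystanders are within 20 mm of their places, the other probes upright within 14 degrees (contact force between the fingers and probe above 1 N and horizontal distance between probe_tip and port below 0.004 m and z of probe_tip in the frame of port between -0.05 and -0.03 m and angle between probe's own z axis and vertical below 0.07 rad and linear speed of probe below 0.01 m/s and contact force between probe and box below 0.2 N and distance of each of loop_probe, ball_probe, plug, objective, tweezers, driver, carrier from where it was at the start of the episode below 0.02 m and angle between each of loop_probe, ball_probe's own z axis and vertical below 0.25 rad); the arm keeps its last pose, push and grip.
It fails at once if the straight probe touches the box (more than 0.3 N) (contact force between probe and box above 0.3 N).
It fails at once if the gripper or arm touches the box (more than 0.5 N) (contact force between any of the fingers, the arm and box above 0.5 N).
It fails at once if the probe moves faster than 80 mm/s while its tip is over the joint (x of probe_tip in the frame of joint_start between -0.01 and 0.01 m and z of probe_tip in the frame of joint_start between -0.003 and 0.015 m and y of probe_tip in the frame of joint_start between -0.14 and -0.02 m and linear speed of probe above 0.08 m/s).
It fails at once if another thing (probe, plug, objective, tweezers, screwdriver, carrier) is moved by more than 20 mm (distance of any of loop_probe, ball_probe, plug, objective, tweezers, driver, carrier from where it was at the start of the episode above 0.02 m).
It also fails if it takes over 72 s, if anything falls off the work surface, if the arm or the gripper's body presses on something with over 40 N, if the wrist force passes 120 N, or if a joint passes its speed limit or range.

### The arm

A 6-joint arm with a two-finger parallel gripper is mounted at the origin on the work surface. World frame = base frame: x ahead of the robot, y to its left, z up, the work surface at z = 0. Lengths are in mm, angles in rad, forces in N, time in s.
With the tool pointing down it reaches from about 275 to 1000 mm from the base axis. Payload 8.4 kg.
Tool frame: the origin (TCP) lies at the very end of the fingers, on their centre line; the grasp point (between the pads) lies 19 mm behind it; z points along the fingers, y is the direction in which the jaws open and shut (so a half turn about z gives the same grasp; the last joint's range is limited). The gripper opens to 85 mm and grips with 20 to 120 N. Pads are 22 mm wide; open, the fingers measure 114 mm over their backs; the gripper's body (76 mm by 85 mm) begins 54 mm behind the grasp point. The pads swing forward as they close: fully open they stand 13 mm farther back than shut.
Start: joints at [1.287, 0.353, 1.633, -0, 1.155, -0.002], TCP at [173.802, 600.351, 231.281] pointing down, gripper open.
Joint ranges: [-2.63, 2.63], [-0.92, 2.1], [0.06, 2.66], [-1.3, 4.44], [0, 2.69], [-3.02, 3.02]. Speed limits (rad/s): [2.22, 2.22, 2.79, 3.14, 3.14, 3.14].

### API

Orientations are given as [roll, pitch, yaw] about the fixed x, y, z axes, in that order (R = Rz(yaw) Ry(pitch) Rx(roll)).
In Python, from rig import sense, grab_frame, get_calibration, sign_off, boxes_of, trace gives the robot as it stands.
- The arm moves only by the tool servo_tool, never from a script. Its argument "rows" is a list of rows, each a list of 3 entries, a list of its own where there are three numbers: the finger opening in mm, from 0 to 85.4, then the shift along the tool's x, y, z in mm, then the turn, a rotation vector about the tool's x, y, z in degrees. A call has 1 to 8 rows; each row shifts and turns the commanded pose from where the row before left it, along the tool's axes as they then stand; what a row does not reach is not made up. A row lasts 1/8 s, in which the tool goes at most 62.5 mm and 10.7 degrees, less where a joint would pass 70% of its speed; a pose out of reach is approached as far as the arm can. A call is refused whole if a number of a shift passes 62.5 or a number of a turn 10.7, either way. A call with a gripper value outside its range is refused whole. The fingers move at their own pace and stop on an object; "force" is the grip in N (left out, the last holds). Time passes only in rows, so rows that do not move let the fingers close. It gives the time, the measured TCP pose, the force and the opening at its end, in the units of the state.
- sense(): the state, without advancing time (a new reading comes with each control period).
- grab_frame(name): name is "scene" or "side" or "wrist"; returns the picture (480x640x3 uint8, blue, green, red); there is no depth.
- get_calibration(name): a dict with "intrinsics" (3x3 intrinsics, pixels), "world_to_cam" (4x4, takes a point from world to camera coordinates). Camera axes: x right, y down, z forward; pixel columns grow to the right and rows downward; lengths in mm; the calibration is good to about 2 mm. A picture is of the moment at which its call begins: read the wrist's pose just before it. get_calibration takes no time and is no camera call; for the wrist camera it gives the pose at the moment of the call.
- sign_off(): hands the job in, once; it reports no verdict.
Trained networks look in the newest picture that a camera, given by its name, has taken for a name from the list of things; names that differ only in an ending like _2 or _b are one class to them, and where a whole thing is asked for, a point or a joint stands for the part that bears it (a point fixed in the world has none). Each returns a list of dicts, best first, with "conf" (0 to 1); they miss things now and then, are a little off and sometimes report something else, mostly with a low value. They report only what shows in the picture. A call takes as long as a camera call.
- boxes_of(camera, thing): "centre" ([x, y, z] in mm, in the coordinates of the camera as it stood for that picture, good to about 4 mm: the middle of the surface that is visible of it).
- trace(camera, thing): "mask" (480x640 bool, what is visible of it).
The state is a dict: "clock": time; "qpos": joint angles; "qvel": joint speeds; "joint_efforts": joint torques, N m; "eef_pos": TCP position; "tcp_rot": TCP orientation; "contact_force": force on the tool from outside, world axes, zero at the start; "wrist_torque": the same for the moment, N m; "opening": opening from 0.0 (shut) to 1.0 (fully open).
Only numpy, scipy, OpenCV 4.12 (cv2) and the standard library are available. Lean on these libraries where they do the work, as an engineer would, in place of code of your own. Each camera call takes 0.05 s, during which the arm holds its last target. There are 200 camera calls.

## Working session

There is one attempt and no reset: what is moved stays moved. The work goes in short steps, Python scripts to look and compute and a tool call to move; the robot and the scene stay as the last step left them, time stands still between calls to the robot, and variables do not carry over. Pictures are saved under pics/ and viewed, about 8 in all and at most 12, crops included, and the job is handed in when it is done.

Besides the shell and the picture viewer there is one more tool, called after "Call:" in YAML: its name, and indented under it one key for each argument. servo_tool: Moves the arm, as the interface text tells. Its arguments: {"type":"object","properties":{"rows":{"type":"array","items":{"type":"array"}},"force":{"type":"number"}},"required":["rows"]}

```bash
mkdir -p pics
cat > h.py <<'E'
from rig import *
import numpy as np, cv2
def save(n,f): im=grab_frame(n); cv2.imwrite('pics/'+f,im); return im
def w(n,c):
    T=np.array(get_calibration(n)["world_to_cam"]); return np.linalg.inv(T)@np.append(c,1)
def proj(n,p):
    d=get_calibration(n);c=(np.array(d["world_to_cam"])@np.append(p,1))[:3]; u=np.array(d["intrinsics"])@c; return u[:2]/u[2]
def onz(n,uv,z):
    d=get_calibration(n);T=np.array(d["world_to_cam"]);K=np.array(d["intrinsics"])
    r=T[:3,:3].T@np.linalg.solve(K,[uv[0],uv[1],1]);o=-T[:3,:3].T@T[:3,3]
    return o+r*(z-o[2])/r[2]
E
python3 - <<'E'
from h import *
s=sense();print(s)
a=save('scene','s0.png');b=save('side','d0.png');c=save('wrist','w0.png')
cv2.imwrite('pics/all0.png',cv2.resize(np.vstack([np.hstack([a,b]),np.hstack([c,c*0])]),(800,600)))
for n in('scene','side','wrist'):
  print(n,np.round(np.linalg.inv(np.array(get_calibration(n)["world_to_cam"])),2).tolist())
  for t in('probe','loop_probe','ball_probe','rack','box','plug'):
    print(t,[(round(q['conf'],2),np.round(w(n,q['centre'])[:3]).tolist()) for q in boxes_of(n,t)[:3]])
E
```

```text
{'clock': 0.0, 'qpos': array([ 1.28658902e+00,  3.53645581e-01,  1.63414748e+00,  1.43752359e-05,
        1.15518418e+00, -2.42181287e-03]), 'qvel': array([-0.00093189, -0.000237  ,  0.00066402, -0.00089805, -0.00092103,
       -0.00218252]), 'joint_efforts': array([ 3.60817205e-03, -6.05235171e+01, -3.42084646e+01,  3.07670416e-04,
        9.00334097e-03,  7.82598732e-06]), 'eef_pos': array([173.66905648, 599.88840366, 230.5575681 ]), 'tcp_rot': array([-3.14020810e+00, -1.64965844e-05,  2.85980134e+00]), 'contact_force': array([ 0.06314103,  0.25767692, -0.36628682]), 'wrist_torque': array([ 0.01436082, -0.00180676, -0.01191811]), 'opening': 1.0017674719047758}
scene [[0.7, 0.58, -0.42, 1154.93], [0.72, -0.56, 0.41, -558.37], [0.0, -0.59, -0.81, 1200.48], [0.0, 0.0, 0.0, 1.0]]
probe [(0.73, [519.0, 155.0, 153.0])]
loop_probe [(0.56, [531.0, 294.0, 154.0])]
ball_probe [(0.7, [624.0, -289.0, 87.0]), (0.54, [526.0, 223.0, 146.0])]
rack [(0.84, [529.0, 223.0, 23.0])]
box [(0.86, [615.0, -222.0, 79.0])]
plug [(0.44, [625.0, -290.0, 88.0])]
side [[-1.0, -0.05, 0.04, 506.8], [-0.06, 0.62, -0.78, 907.27], [0.01, -0.78, -0.62, 799.42], [0.0, 0.0, 0.0, 1.0]]
probe [(0.54, [516.0, 181.0, 167.0])]
loop_probe [(0.71, [592.0, -148.0, 72.0]), (0.59, [526.0, 317.0, 153.0])]
ball_probe [(0.83, [517.0, 253.0, 167.0])]
rack [(0.75, [522.0, 310.0, 82.0]), (0.24, [516.0, 179.0, 167.0])]
box [(0.97, [595.0, -147.0, 75.0]), (0.61, [514.0, 181.0, 166.0])]
plug [(0.59, [626.0, -275.0, 83.0]), (0.34, [593.0, -148.0, 75.0])]
wrist [[0.28, 0.92, 0.27, 105.19], [0.96, -0.27, -0.08, 620.16], [0.0, 0.28, -0.96, 374.38], [0.0, 0.0, 0.0, 1.0]]
probe []
loop_probe []
ball_probe []
rack []
box []
plug []
```

View pics/all0.png

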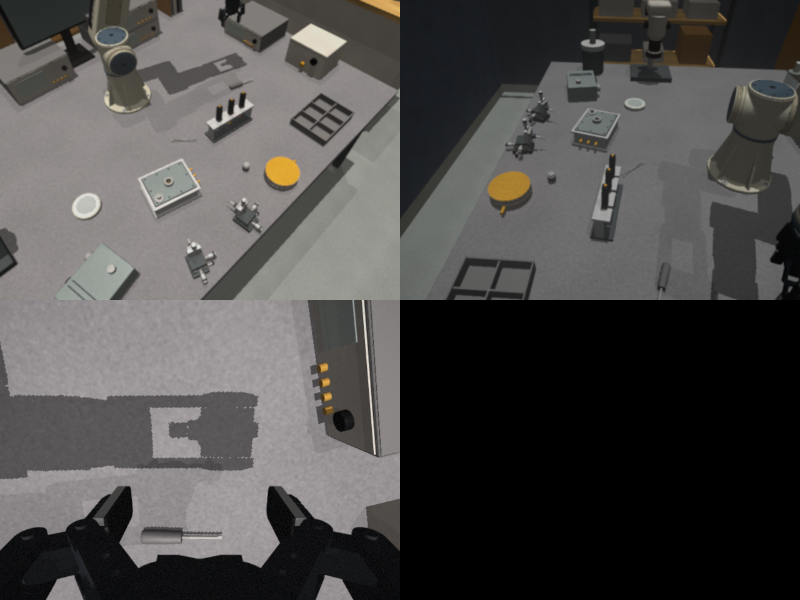

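Run:
```python
from h import *
a=cv2.imread('pics/s0.png');b=cv2.imread('pics/d0.png')
def cr(i,x,y,W=100,H=75): return cv2.resize(i[y:y+H,x:x+W],(400,300),interpolation=cv2.INTER_CUBIC)
def cr2(i,x,y): return cr(i,x,y,133,100)
cv2.imwrite('pics/c0.png',np.vstack([np.hstack([cr2(a,310,135),cr2(a,205,245)]),np.hstack([cr2(b,265,270),cr2(b,250,155)])]))
for n in('scene','side'):
  print(n,[proj(n,p).round(1).tolist() for p in [(520,168,195),(520,238,195),(520,308,195),(600,-220,95)]])
```

```text
scene [[353.6, 170.2], [370.9, 157.6], [387.5, 145.5], [268.2, 291.9]]
side [[337.2, 247.5], [335.7, 270.3], [334.0, 296.0], [313.8, 187.3]]
```

View pics/c0.png

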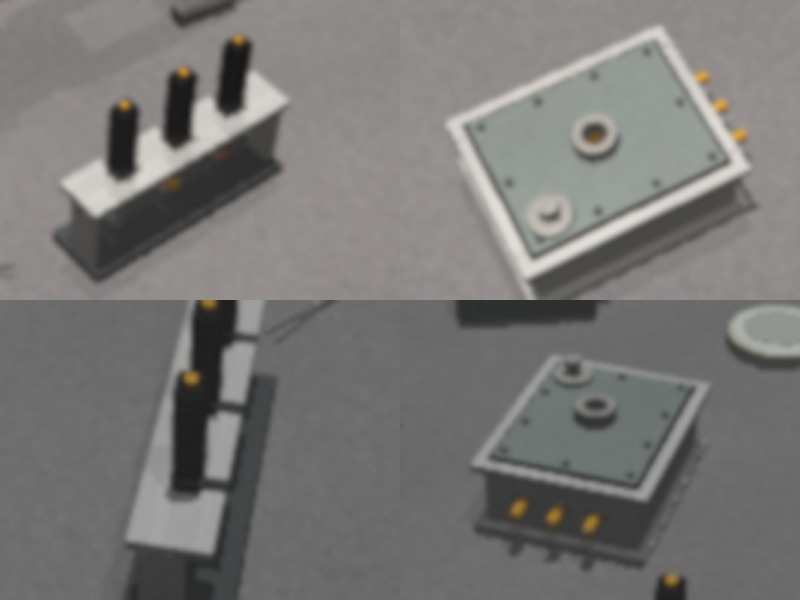

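```bash
cat > fit.py <<'E'
from h import *
from scipy.optimize import least_squares
def fit(obs,x0,free=True):
    def pts(v):
        c,s=np.cos(v[2]),np.sin(v[2]); return lambda q:(v[0]+c*q[0]-s*q[1],v[1]+s*q[0]+c*q[1],q[2])
    f=lambda v:np.concatenate([proj(n,pts(v)(q))-uv for n,q,uv in obs])
    r=least_squares(f,x0,x_scale=[10,10,.05]); return r.x,np.round(r.fun.reshape(-1,2),1).tolist()
E
python3 - <<'E'
from fit import *
S,D='scene','side'
box=[(S,(-85,105,75),(291.4,254)),(S,(-85,-105,75),(220.6,286.3)),(S,(85,105,75),(321.4,300.7)),(S,(85,-105,75),(247.2,335)),(S,(0,0,95),(269.5,290.3)),
(D,(-85,105,75),(332.5,220.7)),(D,(85,105,75),(274.9,209.3)),(D,(-85,-105,75),(352.4,182.7)),(D,(85,-105,75),(299.9,174)),(D,(0,0,95),(314.8,190.3))]
rack=[(S,(0,-70,195),(351.2,169.7)),(S,(0,0,195),(370.8,159)),(S,(0,70,195),(389.1,148)),(D,(0,70,195),(328.5,295.7)),(D,(0,0,195),(334.2,271))]
for o,x in((box,[600,-220,0]),(rack,[520,238,0])):
    for c in(S,D,None): 
        print(c,fit([k for k in o if c in(None,k[0])],x))
v=fit(rack,[520,238,0])[0];print('probe',v[0]+70*np.sin(v[2]),v[1]-70*np.cos(v[2]))
E
```

```text
scene (array([ 5.96159137e+02, -2.11575913e+02, -2.59203450e-01]), [[0.4, -1.3], [-0.7, -1.0], [0.7, 0.0], [-0.6, 3.0], [0.3, -1.3]])
side (array([ 5.95256302e+02, -2.08615853e+02, -2.40708528e-01]), [[0.7, 0.9], [-1.4, 0.7], [0.8, -0.5], [-0.3, -1.0], [0.3, -0.8]])
None (array([ 5.95684840e+02, -2.10939938e+02, -2.51655724e-01]), [[0.1, -1.7], [-0.7, -1.0], [0.8, -0.6], [-0.2, 2.8], [0.4, -1.6], [0.0, 0.4], [-1.7, -0.0], [0.9, -0.7], [0.1, -1.5], [0.2, -1.2]])
scene (array([ 5.22603867e+02,  2.33977139e+02, -1.15633519e-01]), [[0.1, 0.1], [-0.2, -0.2], [0.1, 0.1]])
side (array([ 5.22734458e+02,  2.39154263e+02, -1.04959421e-01]), [[-0.0, 0.3], [0.0, -0.4]])
None (array([ 5.22251405e+02,  2.36656733e+02, -1.12345950e-01]), [[0.7, -0.4], [0.3, -0.8], [0.6, -0.5], [0.0, -0.7], [0.4, -1.2]])
probe 514.4037213878428 167.0980252270977
```

```bash
cat > plan.py <<'E'
from h import *
from scipy.spatial.transform import Rotation as R
def plan(p,yaw,n,cur=None,rp=(np.pi,0)):
    s=sense(); p0=np.array(s['eef_pos']) if cur is None else np.array(cur)
    R0=R.from_euler('xyz',s['tcp_rot']); R1=R.from_euler('xyz',[rp[0],rp[1],yaw])
    rv=(R0.inv()*R1).as_rotvec(degrees=True)/n; d=(np.array(p)-p0)/n; out=[]
    for i in range(n):
        out.append([np.round(R0.inv().apply(d),1).tolist(),np.round(rv,2).tolist()]); R0=R0*R.from_rotvec(rv,degrees=True)
    print('rows:');[print(o) for o in out]
E
python3 -c "
from plan import *
plan((514,167,300),1.459,16)"
```

```text
rows:
[[-28.0, -20.1, -4.3], [0.0, -0.0, 5.02]]
[[-29.6, -17.6, -4.3], [0.0, -0.0, 5.02]]
[[-31.0, -14.9, -4.3], [0.0, -0.0, 5.02]]
[[-32.2, -12.2, -4.3], [0.0, -0.0, 5.02]]
[[-33.2, -9.3, -4.3], [0.0, -0.0, 5.02]]
[[-33.8, -6.4, -4.3], [0.0, -0.0, 5.02]]
[[-34.3, -3.4, -4.3], [0.0, -0.0, 5.02]]
[[-34.4, -0.4, -4.3], [0.0, -0.0, 5.02]]
[[-34.3, 2.6, -4.3], [0.0, -0.0, 5.02]]
[[-34.0, 5.6, -4.3], [0.0, -0.0, 5.02]]
[[-33.3, 8.6, -4.3], [0.0, -0.0, 5.02]]
[[-32.5, 11.5, -4.3], [0.0, -0.0, 5.02]]
[[-31.3, 14.3, -4.3], [0.0, -0.0, 5.02]]
[[-30.0, 17.0, -4.3], [0.0, -0.0, 5.02]]
[[-28.4, 19.5, -4.3], [0.0, -0.0, 5.02]]
[[-26.6, 21.9, -4.3], [0.0, -0.0, 5.02]]
```

Call:
servo_tool:
  rows:
    - [85, [-28, -20, -4.3], [0, 0, 5]]
    - [85, [-29.6, -17.6, -4.3], [0, 0, 5]]
    - [85, [-31, -15, -4.3], [0, 0, 5]]
    - [85, [-32.2, -12.2, -4.3], [0, 0, 5]]
    - [85, [-33.2, -9.3, -4.3], [0, 0, 5]]
    - [85, [-33.8, -6.4, -4.3], [0, 0, 5]]
    - [85, [-34.3, -3.4, -4.3], [0, 0, 5]]
    - [85, [-34.4, -0.4, -4.3], [0, 0, 5]]

```text
clock: 2.05
eef_pos: [344.6, 382.9, 266.0]
tcp_rot: [3.141, -0.0, 2.159]
contact_force: [-0.3, 0.3, 0.2]
opening: 0.996
```

Call:
servo_tool:
  rows:
    - [85, [-34.3, 2.6, -4.3], [0, 0, 5]]
    - [85, [-34, 5.6, -4.3], [0, 0, 5]]
    - [85, [-33.3, 8.6, -4.3], [0, 0, 5]]
    - [85, [-32.5, 11.5, -4.3], [0, 0, 5]]
    - [85, [-31.3, 14.3, -4.3], [0, 0, 5]]
    - [85, [-30, 17, -4.3], [0, 0, 5]]
    - [85, [-28.4, 19.5, -4.3], [0, 0, 5]]
    - [85, [-26.6, 21.9, -4.3], [0, 0, 5]]

```text
clock: 3.05
eef_pos: [515.5, 166.6, 300.4]
tcp_rot: [3.141, -0.0, 1.461]
contact_force: [-0.2, -0.3, -0.5]
opening: 0.995
```

Call:
servo_tool:
  rows:
    - [60, [0, 0, 0], [0, 0, 0]]
    - [60, [0, 0, 0], [0, 0, 0]]
    - [60, [0, 0, 0], [0, 0, 0]]

```text
clock: 3.42
eef_pos: [514.2, 168.2, 300.0]
tcp_rot: [-3.141, -0.0, 1.465]
contact_force: [-0.1, 0.1, -0.3]
opening: 0.702
```

Run:
```python
from h import *
s=sense();print(s['clock'],s['eef_pos'],s['tcp_rot'],s['opening'])
save('wrist','w1.png')
for t in('probe','ball_probe','loop_probe'):
    print(t,[(round(q['conf'],2),np.round(w('wrist',q['centre'])[:3]).tolist()) for q in boxes_of('wrist',t)[:3]])
print(proj('wrist',(514,167,195)),proj('wrist',s['eef_pos']))
```

```text
3.425 [514.21517123 168.24757385 299.95535342] [-3.14119056e+00 -7.27742246e-05  1.46502294e+00] 0.7018182278547465
probe [(0.91, [518.0, 175.0, 191.0])]
ball_probe [(0.56, [525.0, 236.0, 187.0])]
loop_probe [(0.92, [529.0, 301.0, 189.0])]
[317.98798114 236.75560298] [317.72691625 302.32699912]
```

View pics/w1.png

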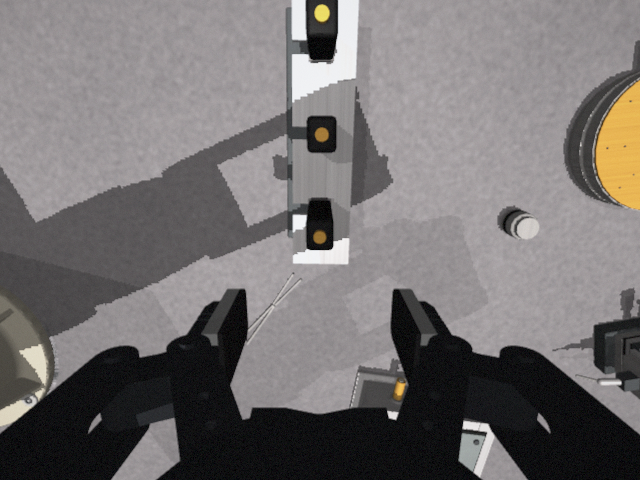

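The wrist picture shows the three nubs at (320,237), (321.5,134) and (322,13). They lie in line with the tool's x, and the target is the lowest one, between the fingers.

```bash
python3 - <<'E'
from h import *
P=[onz('wrist',u,195) for u in((320,237),(321.5,134),(322,13))]
print(np.round(P,1),np.diff(P,axis=0)); d=P[0]-P[2];print(np.arctan2(-d[0],d[1])+0, np.linalg.norm(d))
E
python3 -c "
from plan import *
import numpy as np
p=onz('wrist',(320,237),195);print(p)
plan((p[0],p[1],170),1.465,6)"
```

```text
[[515.4 166.7 195. ]
 [523.7 236.3 195. ]
 [531.2 305.8 195. ]] [[ 8.30895356 69.64828031  0.        ]
 [ 7.52376533 69.45628702  0.        ]]
3.028261537014962 140.00269867995348
[515.39610263 166.67066372 195.        ]
rows:
[[-0.2, 0.2, 21.7], [-0.0, -0.0, -0.0]]
[[-0.2, 0.2, 21.7], [-0.0, -0.0, -0.0]]
[[-0.2, 0.2, 21.7], [-0.0, -0.0, -0.0]]
[[-0.2, 0.2, 21.7], [-0.0, -0.0, -0.0]]
[[-0.2, 0.2, 21.7], [-0.0, -0.0, -0.0]]
[[-0.2, 0.2, 21.7], [-0.0, -0.0, -0.0]]
```

Call:
servo_tool:
  rows:
    - [60, [-1.5, 1.2, 20], [0, 0, 0]]
    - [60, [0, 0, 20], [0, 0, 0]]
    - [60, [0, 0, 20], [0, 0, 0]]
    - [60, [0, 0, 20], [0, 0, 0]]
    - [60, [0, 0, 20], [0, 0, 0]]
    - [60, [0, 0, 20], [0, 0, 0]]
    - [60, [0, 0, 20], [0, 0, 0]]
    - [60, [0, 0, 8], [0, 0, 0]]

```text
clock: 4.62
eef_pos: [515.2, 166.0, 151.1]
tcp_rot: [-3.14, 0.001, 1.464]
contact_force: [-0.2, -1.2, -0.5]
opening: 0.704
```

Call:
servo_tool:
  rows:
    - [40, [0, 0, 0], [0, 0, 0]]
    - [30, [0, 0, 0], [0, 0, 0]]
    - [24, [0, 0, 0], [0, 0, 0]]
    - [20, [0, 0, 0], [0, 0, 0]]
    - [16, [0, 0, 0], [0, 0, 0]]
    - [10, [0, 0, 0], [0, 0, 0]]
    - [10, [0, 0, 0], [0, 0, 0]]
    - [10, [0, 0, 0], [0, 0, 0]]
  force: 40

```text
clock: 5.62
eef_pos: [516.2, 166.1, 152.6]
tcp_rot: [3.141, -0.0, 1.463]
contact_force: [-1.8, -0.0, 6.6]
opening: 0.231
```

Run:
```python
from h import *
s=sense();print(s)
save('wrist','w2.png')
```

```text
{'clock': 5.625, 'qpos': array([3.08496144e-01, 3.16842127e-01, 1.88392887e+00, 7.06547702e-05,
       9.40045856e-01, 4.15756153e-01]), 'qvel': array([ 6.42524138e-04, -6.64654887e-05,  2.59140293e-04,  6.91727674e-04,
       -2.21298353e-03, -1.39543677e-03]), 'joint_efforts': array([-1.89291774e-01, -4.98843527e+01, -2.78982496e+01, -1.00639772e-01,
       -4.71584648e-01,  8.30047538e-04]), 'eef_pos': array([516.16008046, 166.07964802, 152.64776583]), 'tcp_rot': array([ 3.14090600e+00, -3.65561331e-04,  1.46349480e+00]), 'contact_force': array([-1.83560481, -0.00895514,  6.5854329 ]), 'wrist_torque': array([-0.03204661,  0.31108461,  0.00366705]), 'opening': 0.23126409261473554}
```

View pics/w2.png

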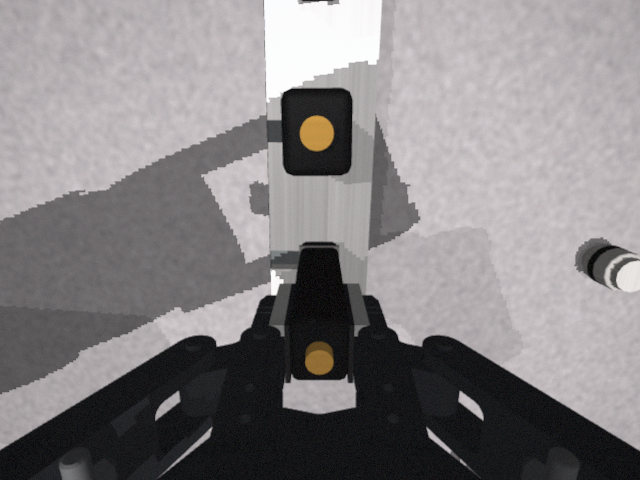

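The grip is good: the opening reads 19.7 mm and the handle sits between the pads with its nub at (319,357). Next I lift straight up.

Call:
servo_tool:
  rows:
    - [10, [0, 0, -4], [0, 0, 0]]
    - [10, [0, 0, -10], [0, 0, 0]]
    - [10, [0, 0, -15], [0, 0, 0]]
    - [10, [0, 0, -20], [0, 0, 0]]
    - [10, [0, 0, -20], [0, 0, 0]]
    - [10, [0, 0, -20], [0, 0, 0]]
    - [10, [0, 0, -20], [0, 0, 0]]
    - [10, [0, 0, -15], [0, 0, 0]]

```text
clock: 6.68
eef_pos: [516.2, 166.0, 277.9]
tcp_rot: [3.14, -0.001, 1.464]
contact_force: [-1.0, 0.4, -0.5]
opening: 0.227
```

Call:
servo_tool:
  rows:
    - [10, [0, 0, -10], [0, 0, 0]]
    - [10, [0, 0, 0], [0, 0, 0]]
    - [10, [0, 0, 0], [0, 0, 0]]

```text
clock: 7.05
eef_pos: [515.5, 165.8, 285.4]
tcp_rot: [-3.141, 0.0, 1.464]
contact_force: [0.5, -1.2, -1.3]
opening: 0.232
```

Run:
```python
from h import *
s=sense();print(s['clock'],s['eef_pos'],s['tcp_rot'],s['contact_force'],s['opening'])
a=save('scene','s3.png');b=save('side','d3.png')
for n in('scene','side'):
    x,y,z=s['eef_pos']
    for q in((x,y,z+42),(x,y,z-52),(x,y,z-132)): print(n,proj(n,q))
def cr(i,c): x,y=int(c[0])-50,int(c[1])-75; x=max(x,0);y=max(y,0); return cv2.resize(i[y:y+150,x:x+100],(400,600),interpolation=cv2.INTER_CUBIC)
ca=proj('scene',(x,y,z-90));cb=proj('side',(x,y,z-90)); print(ca,cb)
cv2.imwrite('pics/c3.png',np.hstack([cr(a,ca),cr(b,cb)]))
```

```text
7.05 [515.50828166 165.84849579 285.43612649] [-3.14065678e+00  4.35292404e-04  1.46357977e+00] [ 0.49394077 -1.22488756 -1.26270085] 0.23156614841434275
scene [354.19854659 133.40642114]
scene [352.53442465 159.7959522 ]
scene [351.25950683 180.01351111]
side [341.63138519 192.48195831]
side [340.00402349 232.12643201]
side [338.77181118 262.14459471]
[351.91388892 169.63636501] [339.40271197 246.77509836]
```

View pics/c3.png

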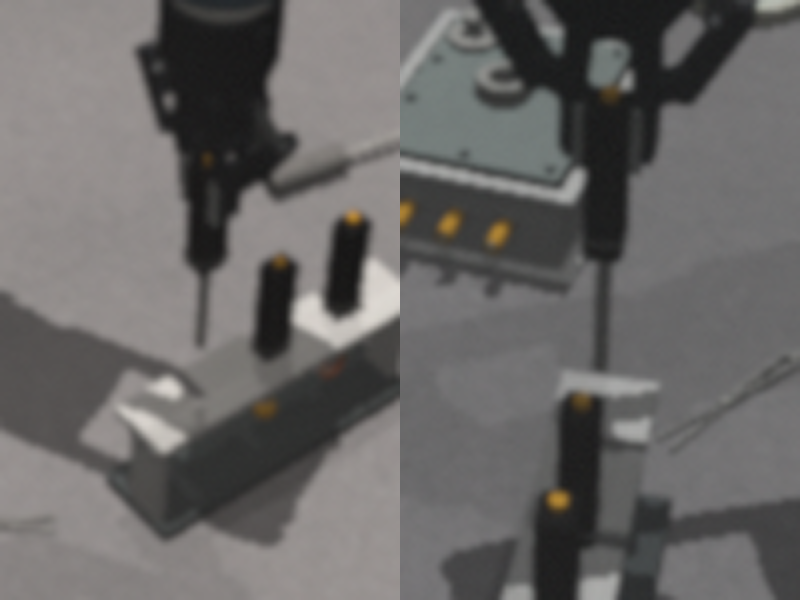

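Call:
servo_tool:
  rows:
    - [10, [-12, 3, -1], [0, 0, 0]]
    - [10, [-24, 6, -2], [0, 0, 0]]
    - [10, [-34, 8, -2], [0, 0, 0]]
    - [10, [-34, 8, -2], [0, 0, 0]]
    - [10, [-34, 8, -2], [0, 0, 0]]
    - [10, [-34, 8, -2], [0, 0, 0]]
    - [10, [-34, 8, -2], [0, 0, 0]]
    - [10, [-34, 8, -2], [0, 0, 0]]

```text
clock: 8.15
eef_pos: [546.6, -80.7, 301.0]
tcp_rot: [-3.141, 0.0, 1.463]
contact_force: [0.4, 0.3, -0.8]
opening: 0.226
```

Call:
servo_tool:
  rows:
    - [10, [-34, 8, 0], [0, 0, 0]]
    - [10, [-34, 8, 0], [0, 0, 0]]
    - [10, [-34, 8, 0], [0, 0, 0]]
    - [10, [-34, 8, 0], [0, 0, 0]]
    - [10, [-34, 8, 0], [0, 0, 0]]
    - [10, [-24, 8, 0], [0, 0, 0]]
    - [10, [-12, 3, 0], [0, 0, 0]]
    - [10, [0, 0, 0], [0, 0, 0]]

```text
clock: 9.15
eef_pos: [575.4, -289.3, 300.7]
tcp_rot: [-3.141, -0.0, 1.463]
contact_force: [0.2, -0.3, -0.1]
opening: 0.236
```

Run:
```python
from h import *
import json
s=sense();print(s['clock'],s['eef_pos'],s['tcp_rot'],s['contact_force'],s['opening'])
c=get_calibration('wrist');json.dump({k:np.array(v).tolist() for k,v in c.items()},open('cal4.json','w'))
save('wrist','w4.png');save('scene','s4.png');save('side','d4.png')
print(proj('wrist',(595.7,-210.9,95)))
```

```text
9.15 [ 575.37580022 -289.30808787  300.7462263 ] [-3.14103041e+00 -3.91426663e-04  1.46281202e+00] [ 0.17892307 -0.27225893 -0.11242584] 0.2360634579914212
[331.75393449 121.4317538 ]
```

View pics/w4.png

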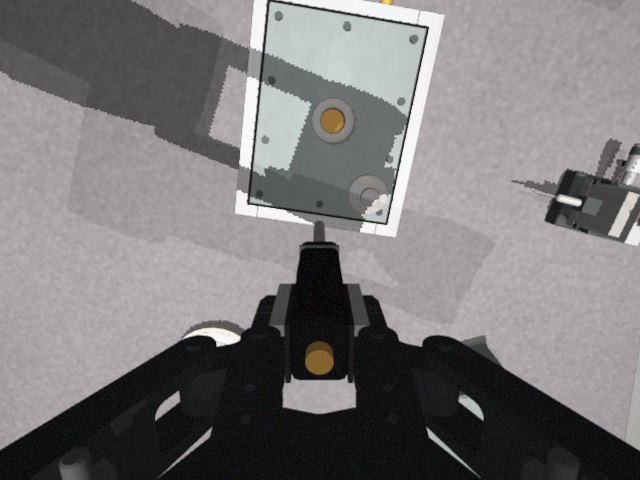

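Run:
```python
from fit import *
W='wrist'
o=[(W,(-70,90,79),(268.5,0.5)),(W,(70,90,79),(428,25.5)),(W,(-70,-90,79),(248,204)),(W,(70,-90,79),(387,224)),(W,(-85,-105,75),(236,213)),(W,(85,-105,75),(395.5,236.5)),(W,(85,105,75),(444.5,13.5)),(W,(0,0,95),(333,120.3))]
v,r=fit(o,[595,-211,-.25]);print(v,r)
c,s=np.cos(v[2]),np.sin(v[2])
for q in((-70,80),(-70,-80),(0,0)): print(q,v[0]+c*q[0]-s*q[1],v[1]+s*q[0]+c*q[1])
# stem tip pixel check
e=sense()['eef_pos'];print([proj(W,e-np.array([0,0,k])).round(1).tolist() for k in(42.-84-10,53,100,132.6)])
im=cv2.imread('pics/w4.png')
cv2.imwrite('pics/c4.png',np.hstack([cv2.resize(im[100:250,220:420],(800,600),interpolation=cv2.INTER_CUBIC)]))
```

```text
[ 5.96968586e+02 -2.09783454e+02 -2.53148414e-01] [[1.1, 1.0], [-2.2, 2.3], [2.2, -1.9], [-1.1, -2.3], [-1.0, 0.4], [0.9, 0.1], [0.3, -0.4], [0.0, -0.3]]
(-70, 80) 549.2358386272322 -114.80143035201903
(-70, -80) 509.163316222109 -269.7020208870164
(0, 0) 596.9685857837319 -209.78345417175905
[[318.3, 382.9], [318.5, 260.5], [318.6, 237.3], [318.6, 225.5]]
```

View pics/c4.png

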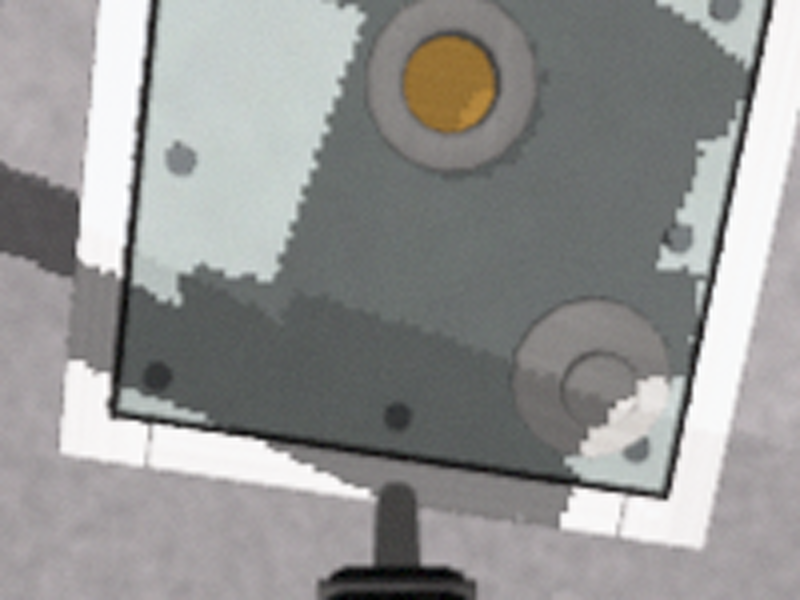

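Run:
```python
from h import *
im=cv2.imread('pics/w4.png')
g=cv2.resize(im[85:160,290:380],None,fx=8,fy=8,interpolation=cv2.INTER_CUBIC)
hsv=cv2.cvtColor(g,cv2.COLOR_BGR2HSV); m=(hsv[...,1]>120).astype(np.uint8)
cs,_=cv2.findContours(m,cv2.RETR_EXTERNAL,cv2.CHAIN_APPROX_NONE);c=max(cs,key=cv2.contourArea)
e=cv2.minEnclosingCircle(c);print('gold',290+(e[0][0]-3.5)/8,85+(e[0][1]-3.5)/8,e[1]/8)
h=cv2.HoughCircles(cv2.medianBlur(cv2.cvtColor(g,cv2.COLOR_BGR2GRAY),5),cv2.HOUGH_GRADIENT,1,400,param1=80,param2=20,minRadius=145,maxRadius=190)
h2=cv2.HoughCircles(cv2.medianBlur(cv2.cvtColor(g,cv2.COLOR_BGR2GRAY),5),cv2.HOUGH_GRADIENT,1,400,param1=80,param2=20,minRadius=80,maxRadius=115)
for q in(h,h2): print(q if q is None else (290+(q[0,0,0]-3.5)/8,85+(q[0,0,1]-3.5)/8,q[0,0,2]/8))
for u in((332.5,121),(333,120.3),(333,121.5)): print(onz('wrist',u,95))
t=onz('wrist',(319.5,224.5),168.1);print('tip',t,sense()['eef_pos'])
```

```text
gold 332.0625 120.5625 11.898673057556152
None
None
[ 596.41167072 -210.5985349    95.        ]
[ 596.92222371 -210.04183617   95.        ]
[ 596.8232346  -211.07914815   95.        ]
tip [ 576.22691392 -287.43197405  168.1       ] [ 575.43569161 -288.05089244  301.10492197]
```

Call:
servo_tool:
  rows:
    - [10, [12, -3, 0], [0, 0, 0]]
    - [10, [22, -6, 0], [0, 0, 0]]
    - [10, [28, -7.5, 0], [0, 0, 0]]
    - [10, [28, -7.5, 0], [0, 0, 0]]
    - [10, [28, -7.5, 0], [0, 0, 0]]
    - [10, [25, -7, 0], [0, 0, 0]]
    - [10, [18, -4.7, 0], [0, 0, 0]]
    - [10, [7.5, -2, 0], [0, 0, 0]]

```text
clock: 10.3
eef_pos: [548.3, -115.1, 301.3]
tcp_rot: [3.141, -0.0, 1.465]
contact_force: [0.6, -0.5, -0.3]
opening: 0.229
```

Call:
servo_tool:
  rows:
    - [10, [0, 0, 8], [0, 0, 0]]
    - [10, [0, 0, 12], [0, 0, 0]]
    - [10, [0, 0, 12], [0, 0, 0]]
    - [10, [0, 0, 12], [0, 0, 0]]
    - [10, [0, 0, 8], [0, 0, 0]]
    - [10, [0, 0, 4], [0, 0, 0]]
    - [10, [0, 0, 0], [0, 0, 0]]
    - [10, [0, 0, 0], [0, 0, 0]]

```text
clock: 11.3
eef_pos: [548.9, -116.7, 245.5]
tcp_rot: [3.141, 0.0, 1.464]
contact_force: [-0.6, -0.5, -1.0]
opening: 0.224
```

Run:
```python
from h import *
s=sense();e=s['eef_pos'];print(s['clock'],e,s['tcp_rot'],s['contact_force'],s['opening'])
w4=save('wrist','w5.png');a=save('scene','s5.png');b=save('side','d5.png')
for n in('wrist','scene','side'): print(n,proj(n,e-[-.4,-.3,132.6]).round(1),'js',proj(n,(549,-115.3,79)).round(1),'port',proj(n,(596.7,-210.4,95)).round(1))
def cr(i,c,k=25): x,y=int(c[0])-2*k,int(c[1])-int(1.5*k); return cv2.resize(i[max(y,0):max(y,0)+3*k,x:x+4*k],(400,300),interpolation=cv2.INTER_CUBIC)
P=lambda n:proj(n,(549,-115,90))
cv2.imwrite('pics/c5.png',np.vstack([np.hstack([cr(a,P('scene')),cr(b,P('side'))]),np.hstack([cr(w4,P('wrist'),50),cv2.resize(w4,(400,300))])]))
```

```text
11.3 [ 548.88484435 -116.69536456  245.5101357 ] [3.14084246e+00 6.25525128e-05 1.46353294e+00] [-0.60627514 -0.48440252 -1.04204383] 0.22447100477733206
wrist [319. 225.] js [318.5 214. ] port [382.9 315.9]
scene [285.2 252.6] js [286.2 259.4] port [270.3 288.8]
side [329.7 203.1] js [329.5 213.8] port [314.7 189.2]
```

View pics/c5.png

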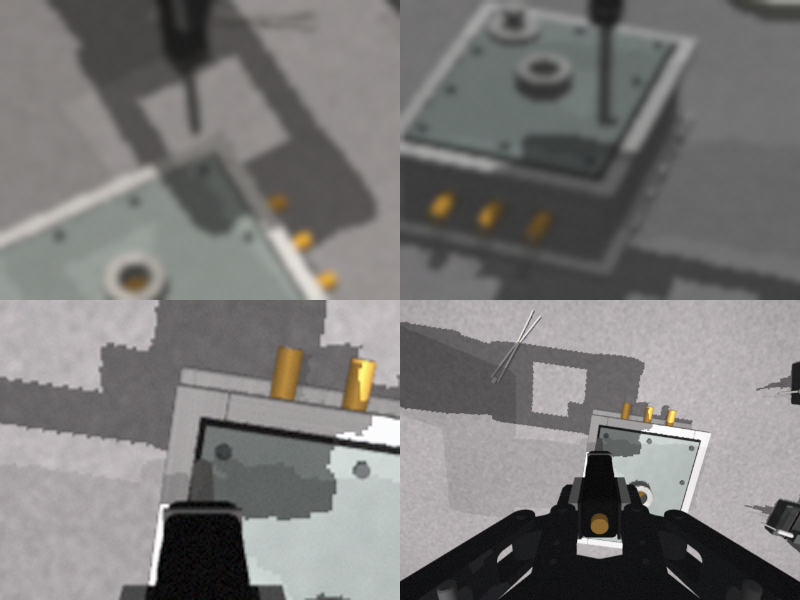

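Call:
servo_tool:
  rows:
    - [10, [0.5, 0, 5], [0, 0, 0]]
    - [10, [0.5, 0, 6], [0, 0, 0]]
    - [10, [0, 0, 6], [0, 0, 0]]
    - [10, [0, 0, 5], [0, 0, 0]]
    - [10, [0, 0, 3.5], [0, 0, 0]]
    - [10, [0, 0, 2], [0, 0, 0]]
    - [10, [0, 0, 0], [0, 0, 0]]
    - [10, [0, 0, 0], [0, 0, 0]]

```text
clock: 12.45
eef_pos: [548.8, -115.7, 217.8]
tcp_rot: [3.141, 0.0, 1.464]
contact_force: [0.4, 0.2, -0.8]
opening: 0.23
```

Run:
```python
from h import *
s=sense();e=s['eef_pos'];print(s['clock'],e,s['tcp_rot'],s['contact_force'])
w4=save('wrist','w6.png');b=save('side','d6.png');a=save('scene','s6.png')
t=e-[-.4,-.3,132.6]
for n in('wrist','scene','side'): print(n,proj(n,t).round(1),'js',proj(n,(549,-115.3,79)).round(1))
def cr(i,c,k=16): x,y=int(c[0])-2*k,int(c[1])-int(1.5*k); print(x,y); return cv2.resize(i[max(y,0):max(y,0)+3*k,x:x+4*k],(400,300),interpolation=cv2.INTER_CUBIC)
P=lambda n:proj(n,t)
cv2.imwrite('pics/c6.png',np.hstack([cr(a,P('scene')),cr(b,P('side'))]))
```

```text
12.45 [ 548.81347937 -115.70952561  217.76843696] [3.14128482e+00 5.11336312e-05 1.46355983e+00] [ 0.41533722  0.23120944 -0.75903011]
wrist [319. 225.] js [318.7 223. ]
scene [286.1 258.2] js [286.2 259.4]
side [329.5 211.9] js [329.5 213.8]
254 234
297 187
```

View pics/c6.png

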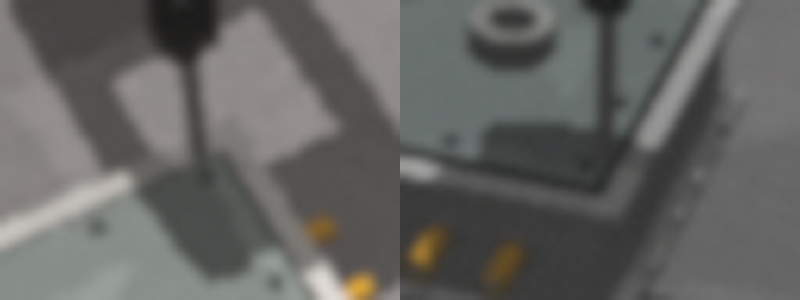

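The side view puts the tip at (330,212), where it was predicted (329.5,211.9). That is over the joint's socket end, so I start following.

Call:
servo_tool:
  rows:
    - [10, [-2.5, -0.36, 0], [0, 0, 0]]
    - [10, [-3.8, -0.56, 0], [0, 0, 0]]
    - [10, [-3.8, -0.56, 0], [0, 0, 0]]
    - [10, [-3.8, -0.56, 0], [0, 0, 0]]
    - [10, [-3.8, -0.56, 0], [0, 0, 0]]
    - [10, [-3.8, -0.56, 0], [0, 0, 0]]
    - [10, [-3.8, -0.56, 0], [0, 0, 0]]
    - [10, [-3.8, -0.56, 0], [0, 0, 0]]

```text
clock: 13.6
eef_pos: [541.3, -144.4, 217.6]
tcp_rot: [3.142, 0.0, 1.464]
contact_force: [0.4, 0.0, -0.8]
opening: 0.235
```

Call:
servo_tool:
  rows:
    - [10, [-3.8, -0.56, 0], [0, 0, 0]]
    - [10, [-3.8, -0.56, 0], [0, 0, 0]]
    - [10, [-3.8, -0.56, 0], [0, 0, 0]]
    - [10, [-3.8, -0.56, 0], [0, 0, 0]]
    - [10, [-3.8, -0.56, 0], [0, 0, 0]]
    - [10, [-3.8, -0.56, 0], [0, 0, 0]]
    - [10, [-3.8, -0.56, 0], [0, 0, 0]]
    - [10, [-3.8, -0.56, 0], [0, 0, 0]]

```text
clock: 14.6
eef_pos: [533.6, -174.1, 217.6]
tcp_rot: [3.142, 0.0, 1.464]
contact_force: [0.0, 0.4, -0.2]
opening: 0.227
```

Run:
```python
from h import *
s=sense();e=s['eef_pos'];u=np.array([-.2505,-.9681]);d=e[:2]+[.4,.3]-[549,-115.3]
print(e,s['tcp_rot'],s['contact_force'],'along',d@u,'side',d@[u[1]*-1,u[0]])
```

```text
[ 533.56474291 -174.14872111  217.59571087] [3.14157072e+00 1.50621922e-05 1.46353279e+00] [ 0.02029249  0.3985744  -0.19734337] along 60.4473488096707 side 0.11082225203417906
```

Call:
servo_tool:
  rows:
    - [10, [-3.8, -0.56, 0], [0, 0, 0]]
    - [10, [-3.8, -0.56, 0], [0, 0, 0]]
    - [10, [-3.8, -0.56, 0], [0, 0, 0]]
    - [10, [-3.8, -0.56, 0], [0, 0, 0]]
    - [10, [-3.8, -0.56, 0], [0, 0, 0]]
    - [10, [-3.8, -0.56, 0], [0, 0, 0]]
    - [10, [-3.8, -0.56, 0], [0, 0, 0]]
    - [10, [-3.8, -0.56, 0], [0, 0, 0]]

```text
clock: 15.6
eef_pos: [525.9, -203.9, 217.6]
tcp_rot: [3.142, 0.0, 1.464]
contact_force: [-0.2, 0.6, -1.2]
opening: 0.227
```

Call:
servo_tool:
  rows:
    - [10, [-3.8, -0.56, 0], [0, 0, 0]]
    - [10, [-3.8, -0.56, 0], [0, 0, 0]]
    - [10, [-3.8, -0.56, 0], [0, 0, 0]]
    - [10, [-3.8, -0.56, 0], [0, 0, 0]]
    - [10, [-3.8, -0.56, 0], [0, 0, 0]]
    - [10, [-3.8, -0.56, 0], [0, 0, 0]]
    - [10, [-3.8, -0.56, 0], [0, 0, 0]]
    - [10, [-3.8, -0.56, 0], [0, 0, 0]]

```text
clock: 16.6
eef_pos: [518.1, -233.6, 217.6]
tcp_rot: [-3.142, 0.0, 1.464]
contact_force: [0.4, 0.4, -1.0]
opening: 0.229
```

Call:
servo_tool:
  rows:
    - [10, [-3.8, -0.56, 0], [0, 0, 0]]
    - [10, [-3.8, -0.56, 0], [0, 0, 0]]
    - [10, [-3.8, -0.56, 0], [0, 0, 0]]
    - [10, [-3.8, -0.56, 0], [0, 0, 0]]
    - [10, [-3.8, -0.56, 0], [0, 0, 0]]
    - [10, [-3.8, -0.56, 0], [0, 0, 0]]
    - [10, [-3.8, -0.56, 0], [0, 0, 0]]
    - [10, [-3.8, -0.56, 0], [0, 0, 0]]

```text
clock: 17.6
eef_pos: [510.4, -263.4, 217.6]
tcp_rot: [-3.142, 0.0, 1.464]
contact_force: [-0.3, 0.2, -1.7]
opening: 0.23
```

Call:
servo_tool:
  rows:
    - [10, [-3.8, -0.56, 0], [0, 0, 0]]
    - [10, [-2, -0.3, 0], [0, 0, 0]]
    - [10, [0, 0, 0], [0, 0, 0]]
    - [10, [0, 0, 0], [0, 0, 0]]
    - [10, [0, 0, 0], [0, 0, 0]]

```text
clock: 18.23
eef_pos: [509.0, -268.7, 217.6]
tcp_rot: [-3.142, -0.0, 1.464]
contact_force: [0.0, -0.1, -1.0]
opening: 0.23
```

Run:
```python
from h import *
s=sense();e=s['eef_pos'];u=np.array([-.2505,-.9681]);d=e[:2]+[.4,.3]-[549,-115.3]
print(e,s['tcp_rot'],s['contact_force'],'along',d@u,'side',d@[u[1]*-1,u[0]])
```

```text
[ 509.01290813 -268.68495346  217.58359572] [-3.14153732e+00 -2.93278225e-05  1.46365658e+00] [ 0.00588414 -0.13724233 -0.95284762] along 158.11810996110395 side 0.02351720831061499
```

Call:
servo_tool:
  rows:
    - [10, [0, 0, -4], [0, 0, 0]]
    - [10, [0, 0, -10], [0, 0, 0]]
    - [10, [0, 0, -12], [0, 0, 0]]
    - [10, [0, 0, -10], [0, 0, 0]]
    - [10, [0, 0, -4], [0, 0, 0]]
    - [10, [0, 0, 0], [0, 0, 0]]

```text
clock: 18.98
eef_pos: [509.1, -268.9, 258.0]
tcp_rot: [3.141, 0.0, 1.464]
contact_force: [0.2, 0.7, -2.0]
opening: 0.225
```

Call:
servo_tool:
  rows:
    - [10, [5, 6, 0], [0, 0, 0]]
    - [10, [10, 12, 0], [0, 0, 0]]
    - [10, [13, 15.6, 0], [0, 0, 0]]
    - [10, [13, 15.6, 0], [0, 0, 0]]
    - [10, [12, 14.4, 0], [0, 0, 0]]
    - [10, [9, 10.8, 0], [0, 0, 0]]
    - [10, [4.8, 5.9, 0], [0, 0, 0]]
    - [10, [0, 0, 0], [0, 0, 0]]

```text
clock: 19.98
eef_pos: [596.2, -210.7, 257.5]
tcp_rot: [-3.141, 0.0, 1.464]
contact_force: [0.4, -0.8, -1.1]
opening: 0.231
```

Call:
servo_tool:
  rows:
    - [10, [0, 0, 4], [0, 0, 0]]
    - [10, [0, 0, 7], [0, 0, 0]]
    - [10, [0, 0, 4], [0, 0, 0]]
    - [10, [0, 0, 0], [0, 0, 0]]
    - [10, [0, 0, 0], [0, 0, 0]]

```text
clock: 20.6
eef_pos: [596.0, -211.1, 242.7]
tcp_rot: [3.141, 0.0, 1.463]
contact_force: [0.4, -0.3, -1.2]
opening: 0.225
```

Run:
```python
from h import *
s=sense();e=s['eef_pos'];print(s['clock'],e,s['tcp_rot'],s['contact_force'])
w4=save('wrist','w7.png');b=save('side','d7.png');a=save('scene','s7.png')
t=e-[-.4,-.3,132.6]
for n in('wrist','scene','side'): print(n,proj(n,t).round(1),'port',proj(n,(596.6,-210.5,95)).round(1), 'px/mm x',(proj(n,t+[1,0,0])-proj(n,t)).round(2),'y',(proj(n,t+[0,1,0])-proj(n,t)).round(2))
def cr(i,c,k=12): x,y=int(c[0])-2*k,int(c[1])-int(1.5*k); print(x,y); return cv2.resize(i[max(y,0):max(y,0)+3*k,x:x+4*k],(400,300),interpolation=cv2.INTER_CUBIC)
P=lambda n:proj(n,t)
cv2.imwrite('pics/c7.png',np.vstack([np.hstack([cr(a,P('scene')),cr(b,P('side'))]),np.hstack([cr(w4,P('wrist'),20),cr(w4,P('wrist'),40)])]))
```

```text
20.6 [ 596.03843307 -211.0867194   242.66992552] [3.14144498e+00 2.96850947e-05 1.46342602e+00] [ 0.36587838 -0.34033502 -1.20433619]
wrist [318.8 225. ] port [319.  220.1] px/mm x [ 1.28 -0.13] y [-0.14 -1.24]
scene [269.6 285.9] port [270.2 288.8] px/mm x [0.26 0.25] y [ 0.3  -0.24]
side [314.8 184.5] port [314.7 189.2] px/mm x [-0.35 -0.02] y [-0.03  0.19]
245 267
290 166
278 195
238 165
```

View pics/c7.png

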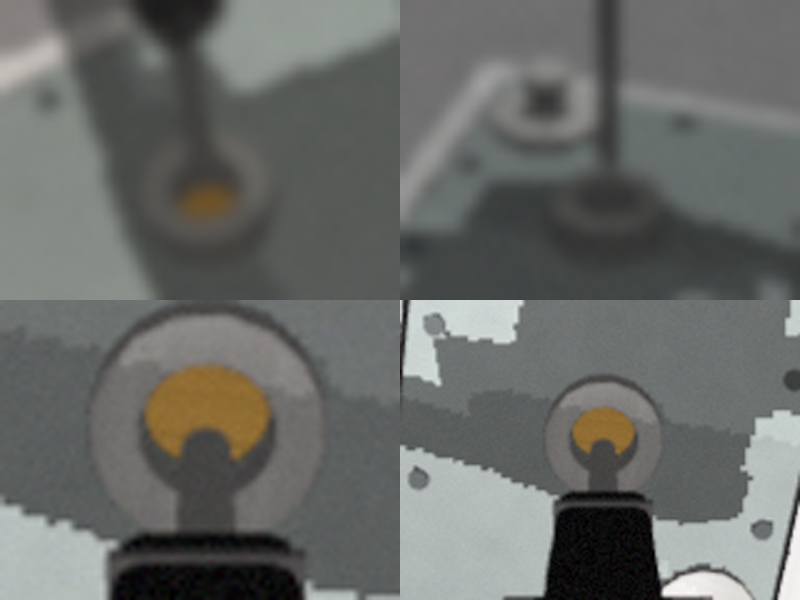

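The wrist view centres the rim at (319.3,220.2), predicted (319.0,220.1), and the tip is within about 0.6 mm of the bore axis. I lower it with a 0.5 mm correction.

Call:
servo_tool:
  rows:
    - [10, [0.5, 0, 3], [0, 0, 0]]
    - [10, [0, 0, 5], [0, 0, 0]]
    - [10, [0, 0, 5], [0, 0, 0]]
    - [10, [0, 0, 5], [0, 0, 0]]
    - [10, [0, 0, 5], [0, 0, 0]]
    - [10, [0, 0, 3], [0, 0, 0]]
    - [10, [0, 0, 0], [0, 0, 0]]
    - [10, [0, 0, 0], [0, 0, 0]]

```text
clock: 21.75
eef_pos: [596.2, -210.6, 216.8]
tcp_rot: [3.141, 0.0, 1.463]
contact_force: [-0.6, -0.1, -1.2]
opening: 0.228
```

Call:
servo_tool:
  rows:
    - [10, [0, 0, 3], [0, 0, 0]]
    - [10, [0, 0, 5], [0, 0, 0]]
    - [10, [0, 0, 6], [0, 0, 0]]
    - [10, [0, 0, 6], [0, 0, 0]]
    - [10, [0, 0, 5], [0, 0, 0]]
    - [10, [0, 0, 3], [0, 0, 0]]
    - [10, [0, 0, 1], [0, 0, 0]]
    - [10, [0, 0, 0], [0, 0, 0]]

```text
clock: 22.75
eef_pos: [596.1, -210.5, 187.7]
tcp_rot: [3.141, 0.0, 1.464]
contact_force: [0.4, 0.1, -0.8]
opening: 0.232
```

Call:
servo_tool:
  rows:
    - [10, [0, 0, 0], [0, 0, 0]]
    - [10, [0, 0, 0], [0, 0, 0]]
    - [10, [0, 0, 0], [0, 0, 0]]
    - [10, [0, 0, 0], [0, 0, 0]]

```text
clock: 23.25
eef_pos: [596.1, -210.5, 187.6]
tcp_rot: [3.142, 0.0, 1.464]
contact_force: [-0.3, 0.2, -0.3]
opening: 0.226
```

Run:
```python
from h import *
s=sense();e=s['eef_pos'];print(s['clock'],e,s['tcp_rot'],s['contact_force'],s['opening'])
w4=save('wrist','w8.png');b=save('side','d8.png');a=save('scene','s8.png')
t=e-[0,0,132.6]+[.6,.4,0]; t[2]=95
for n in('wrist','scene','side'): print(n,'stem@95',proj(n,t).round(1),'port',proj(n,(596.6,-210.5,95)).round(1))
def cr(i,c,k=12): x,y=int(c[0])-2*k,int(c[1])-int(1.5*k); print(x,y); return cv2.resize(i[max(y,0):max(y,0)+3*k,x:x+4*k],(400,300),interpolation=cv2.INTER_CUBIC)
P=lambda n:proj(n,t)
cv2.imwrite('pics/c8.png',np.vstack([np.hstack([cr(a,P('scene')),cr(b,P('side'))]),np.hstack([cr(w4,P('wrist'),20),cr(w4,P('wrist'),40)])]))
```

```text
23.25 [ 596.0900333  -210.52079242  187.63763636] [3.14150132e+00 6.50531500e-05 1.46350478e+00] [-0.34669359  0.19135584 -0.31607384] 0.2258355921718379
wrist stem@95 [319.4 239.7] port [319.3 240.3]
scene stem@95 [270.4 288.8] port [270.2 288.8]
side stem@95 [314.7 189.2] port [314.7 189.2]
246 270
290 171
279 209
239 179
```

View pics/c8.png

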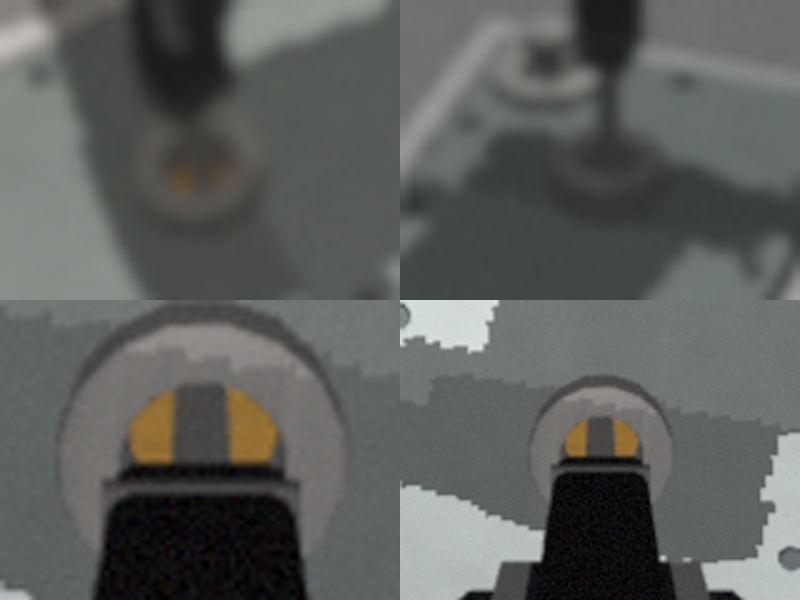

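The stem is in the bore, centred between the rim's edges in the wrist crop (202 against 203), and no contact force shows.

```bash
python3 -c "
from rig import sign_off; print(sign_off())"
```

```text
the job is handed in; nothing more can be done
None
```

The probe is held upright and still in the viewing port, and I handed the job in at 23 s of the 72 s allowed. No verdict is reported, so these are my own checks.

- **Pick:** I gripped the straight probe by its handle and lifted it straight out of the end slot. The camera pictures showed its plain stem clear of the rack.
- **Joint:** The tip followed the joint from the socket end for about 158 mm of the 160 mm, at about 3 cm/s and an estimated 6 mm above the cover. Sideways error was about 0.1 mm against my fitted box position, which is itself good to about 2 mm.
- **Port:** The final tip height works out at about 55 mm above the table, which is 40 mm below the mouth. The wrist camera put the stem within about 0.5 mm of the bore axis along the jaw direction. The other direction was about 0.6 mm off before lowering; I corrected it by 0.5 mm, and the handle then hid the bore too much to measure it again.
- **Contact:** The wrist force stayed within 2 N after the lift, and I saw no sign of contact with the box.

**Not fully confirmed:**
- The scene camera's view of the tip at the joint start was unclear because a screw head blended with it. I relied on the side camera there, which agreed within about 0.3 px.
- I did not re-measure the bystanders at the end. No move went near them after the lift, except that the plug and the tweezers were in later pictures and looked undisturbed.

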